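# Hold the tea infuser ready over the mug

### The job

Take the steel tea infuser by its black grip, lift it across over the wicker tray of jars and hold it upright, centred just above the mouth of the straight-sided mug, a finger's breadth (about 15 mm) clear of the rim and ready to go straight down into it. Never let the infuser or the robot touch that mug, and do not knock or shift any of the other things. Finish like this, holding the infuser still in the gripper: do not lower it into the mug, put it down or let go.

Things in the scene. Friction and masses are not known exactly. Their poses are not given: they have to be found in the camera images.
- infuser: Tea infuser: open round steel basket 46 mm in outer diameter (50 mm over the rolled rim) and 58 mm high, with a wire arch above it that carries a black grip block; 116 mm high overall, about 90 g. It stands upright on the worktop, to the left of the tray. Origin: centre of the basket's underside; z up, x along the arch and the grip block's length.
- infuser_grip (a point): Centre of the infuser's black grip block, on its axis 105 mm above its underside. The block is 36 mm long along the infuser's x, 14 mm thick along its y and 22 mm high; take it across its 14 mm thickness from above. Axes as infuser.
- mug_straight: The straight-sided white mug (the target), 97 mm high, outer diameter 76 mm, handle along its own -y. One of two mugs standing to the right of the tray; which is nearer the robot varies. Origin: on its underside, at the middle of the mug's length with the handle, 15.5 mm from the cup's axis.
- mug_mouth (a point): Centre of the straight-sided mug's mouth, at the height of its rim (97 mm above the worktop), z up. The mouth is about 70 mm wide inside.
- mug_tapered: The other white mug: tapered, wider at the top (92 mm), 95 mm high, with small leaf marks; a bystander, to be left alone. Origin on its underside, at the middle of its length with the handle.
- tray: Long oval wicker tray, 367 mm along its own x (which points roughly away from the robot), 143 mm wide along its y, 56 mm high, fixed. It lies between the infuser and the mugs and carries four jars in a row along its middle. Origin: centre of its underside.
- spice_near: Spice jar with dark cap, 41 mm diameter, 105 mm high, in the tray. Origin: centre of its underside.
- honey_small: Squat jar with red lid, 65 mm diameter, 87 mm high, in the tray. Origin: centre of its underside.
- mill: Dark wooden pepper mill, 58 mm diameter, 170 mm high (its top stands 175 mm above the worktop): the tallest thing in the tray. Origin: centre of its underside.
- spice_far: Spice jar with red cap, 45 mm diameter, 106 mm high, in the tray. Origin: centre of its underside.
- glass: Empty tumbler, 80 mm diameter, 88 mm high, at the back left; a bystander. Origin: centre of its underside.
- garlic: Garlic bulb, 61 mm wide, 59 mm high, at the back right; a bystander. Origin: centre of its underside.
Things that resemble listed ones, but are neither listed nor needed, are in the scene too. Leave any purple or turquoise look-alike of the infuser alone.

How it is judged:
By the outcome, as a careful person would: the job done as asked, in the order asked, and still so for the second after the job is handed in, while the arm keeps its last pose, push and grip.
It also fails if it takes over 35 s, if anything falls off the work surface, if the arm or the gripper's body presses on something with over 40 N, if the wrist force passes 120 N, or if a joint passes its speed limit or range.

### The arm

A 6-joint arm with a two-finger parallel gripper is mounted at the origin on a cart in front of the work surface, level with it; the furniture and walls round the work are solid. World frame = base frame: x ahead of the robot, y to its left, z up, the work surface at z = 0. Lengths are in mm, angles in rad, forces in N, time in s.
With the tool pointing down it reaches from about 375 to 925 mm from the base axis. Payload 5.7 kg.
Tool frame: the origin (TCP) lies midway between the tips of the shut fingers; the grasp point (between the pads) lies 19 mm behind it; z points along the fingers, y is the line along which they close (so a half turn about z gives the same grasp; the last joint's range is limited). The gripper opens to 85 mm and grips with 20 to 120 N. Pads are 22 mm wide; open, the fingers measure 114 mm over their backs; the gripper's body (76 mm by 85 mm) begins 54 mm behind the grasp point. The pads swing forward as they close: fully open they stand 13 mm farther back than shut.
Start: joints at [1.137, 0.359, 1.51, -0, 1.272, -0.115], TCP at [188.049, 569.738, 231.267] pointing down, gripper open.
Joint ranges: [-2.97, 2.97], [-1.01, 2.36], [0.21, 2.38], [-0.96, 4.11], [0.2, 2.71], [-2.98, 2.98]. Speed limits (rad/s): [2.39, 2.39, 3.14, 3.14, 3.14, 3.14].

### API

Orientations are given as a unit quaternion [x, y, z, w].
In Python, from workcell import ctrl, eyes gives the robot as it stands.
- The arm moves only by the tool send_rows, never from a script. Its argument "targets" is one flat list of numbers, 7 for each row, row after row: the finger opening in m, from 0 to 0.0854, then the shift along the tool's x, y, z in m, then the turn, a rotation vector about the tool's x, y, z in degrees. In form: [fingers, tx, ty, tz, rx, ry, rz, fingers, tx, ty, tz, rx, ry, rz, ...]. A call has 1 to 5 rows; each row shifts and turns the commanded pose from where the row before left it, along the tool's axes as they then stand; what a row does not reach is not made up. A row lasts 1/10 s, in which the tool goes at most 50 mm and 8.59 degrees, less where a joint would pass 70% of its speed; a pose out of reach is approached as far as the arm can. A call with a gripper value outside its range is refused whole. The fingers move at their own pace and stop on an object; "grip_force" is the grip in N (left out, the last holds). Time passes only in rows, so rows that do not move let the fingers close. It gives the time, the measured TCP pose, the force, the opening and the grip force at its end, in the units of the state.
- ctrl.get_obs(): the state, without advancing time (a new reading comes with each control period).
- eyes.get_image(name): name is "side" or "top"; returns a dict with "color" (400x640x3 uint8, red, green, blue), "fovy" (degrees; the focal length in pixels is half the picture's height over the tangent of half this angle, whatever the lens; pixels are square), "cx", "cy" (the principal point, pixels), "R" (3x3) and "t" (3): a world point X has camera coordinates R X + t. Camera axes: x right, y down, z forward; pixel columns grow to the right and rows downward; lengths in mm; the calibration is good to about 2 mm. A picture is of the moment at which its call begins. There is no depth.
- ctrl.job_done(): hands the job in; it is judged then, once.
The state is a dict: "t": time; "joints": joint angles; "dq": joint speeds; "joint_efforts": joint torques, N m; "eef_pos": TCP position; "ee_rot": TCP orientation; "wrist_force": force on the tool from outside, world axes, zero at the start; "wrist_torque": the same for the moment, N m; "grip_width": opening from 0.0 (shut) to 1.0 (fully open); "grasp_force": force on a finger pad.
Only numpy, scipy, OpenCV 4.12 (cv2) and the standard library are available. Lean on these libraries where they do the work, as an engineer would, in place of code of your own. Each camera call takes 0.05 s, during which the arm holds its last target. There are 200 camera calls.

## Working session

There is one attempt and no reset: what is moved stays moved. The work goes in short steps, Python scripts to look and compute and a tool call to move; the robot and the scene stay as the last step left them, time stands still between calls to the robot, and variables do not carry over. Pictures are saved under pics/ and viewed, at most 10 in all, crops included, and the job is handed in when it is done.

Besides the shell and the picture viewer there is one more tool, called after "Emit:" as a command line: name --argument value ..., lists and objects as JSON in quotes. send_rows: Moves the arm, as the interface text tells. Its arguments: {"type":"object","properties":{"targets":{"type":"array","items":{"type":"number"}},"grip_force":{"type":"number"}},"required":["targets"]}

```bash
mkdir -p pics; cat > h.py <<'E'
import numpy as np, cv2
from workcell import ctrl, eyes
def cam(n):
    d=eyes.get_image(n); d['R']=np.array(d['R']);d['t']=np.array(d['t']); d['f']=200/np.tan(np.radians(d['fovy'])/2); return d
def save(d,fn): cv2.imwrite(fn,cv2.cvtColor(d['color'],cv2.COLOR_RGB2BGR))
def ray(d,u,v):
    c=-d['R'].T@d['t']; r=d['R'].T@np.array([(u-d['cx'])/d['f'],(v-d['cy'])/d['f'],1]); return c,r
def atz(d,u,v,z):
    c,r=ray(d,u,v); return c+r*(z-c[2])/r[2]
def proj(d,X):
    p=d['R']@np.array(X,float)+d['t']; return p[:2]/p[2]*d['f']+[d['cx'],d['cy']]
E
python3 - <<'E'
from h import *
import pickle
for n in('side','top'):
    d=cam(n); save(d,f'pics/{n}0.png'); pickle.dump(d,open(n+'.pkl','wb')); print(n,d['fovy'],d['cx'],d['cy'],-d['R'].T@d['t'],d['R'].round(3).tolist(),[k for k in d])
print(ctrl.get_obs())
E
```

```text
side 42.97286145427932 319.60152626560506 204.01340100580632 [ 101.27870386 -811.10405767  658.47201565] [[0.856, -0.517, 0.002], [-0.28, -0.467, -0.839], [0.434, 0.718, -0.544]] ['color', 'fovy', 'cx', 'cy', 'R', 't', 'f']
top 51.006504941214786 323.53164295385426 195.44672849952087 [ 375.22517265  -56.24805477 1104.68115459] [[-0.026, -0.999, -0.025], [-0.982, 0.03, -0.188], [0.189, 0.019, -0.982]] ['color', 'fovy', 'cx', 'cy', 'R', 't', 'f']
{'t': 0.1, 'joints': array([ 1.13689354e+00,  3.59428707e-01,  1.51134923e+00, -5.29460873e-06,
        1.27252693e+00, -1.15092165e-01]), 'dq': array([-0.00041532, -0.00158216, -0.00209988,  0.00150108, -0.0011779 ,
        0.00045514]), 'joint_efforts': array([ 5.02518615e-04, -5.28651595e+01, -2.79352033e+01, -3.24748910e-06,
        4.91024199e-03, -2.51559712e-06]), 'eef_pos': array([187.79781063, 569.18279574, 230.530678  ]), 'ee_rot': array([ 1.58730258e-01,  9.87321615e-01, -8.24740456e-04, -2.29623853e-04]), 'wrist_force': array([-0.8094071 , -0.08964703, -0.0480454 ]), 'wrist_torque': array([ 0.00109683, -0.00622506,  0.0195513 ]), 'grasp_force': 0.0, 'grip_width': 0.9995224136389015}
```

View pics/side0.png

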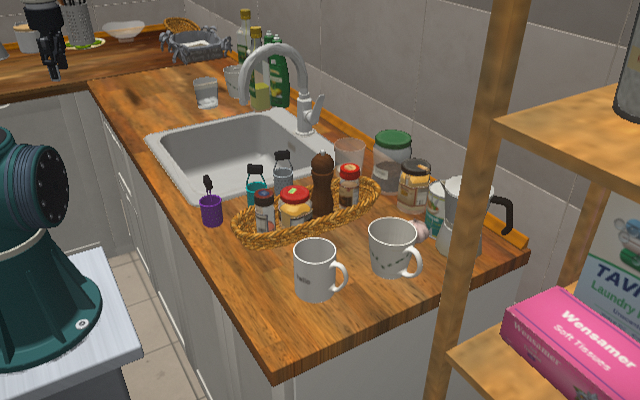

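View pics/top0.png

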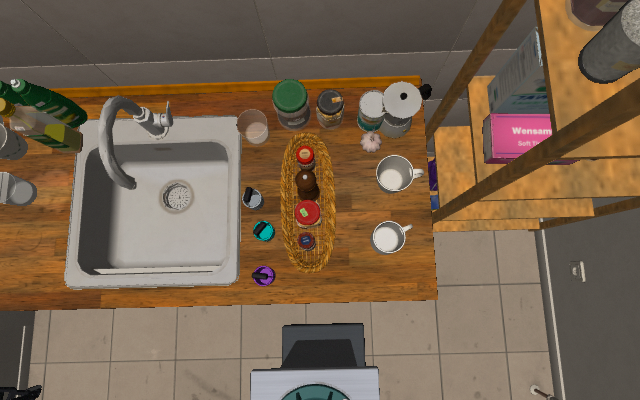

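Infuser candidates in the side view are purple (210,208), turquoise (257,190) and steel (283,172). In the top view they are (263,275), (263,231) and (252,198). Only the third is steel. The mugs in the top view are near (388,238), narrower and straight, and far (394,174), wider at the rim with marks. I'll confirm both in one enlarged crop.

```bash
python3 - <<'E'
from h import *
import pickle
s=pickle.load(open('side.pkl','rb'));t=pickle.load(open('top.pkl','rb'))
a=cv2.resize(t['color'][150:260,230:310],None,fx=5,fy=5,interpolation=cv2.INTER_CUBIC) #400x550
b=cv2.resize(t['color'][150:260,355:425],None,fx=5,fy=5,interpolation=cv2.INTER_CUBIC) #350
cv2.imwrite('pics/c1.png',np.hstack([a,b])[:,:,::-1])
a=cv2.resize(s['color'][140:310,240:430],None,fx=3.5,fy=3.5,interpolation=cv2.INTER_CUBIC)
cv2.imwrite('pics/c2.png',a[:,:,::-1])
E
```

```text
(no output)
```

View pics/c1.png

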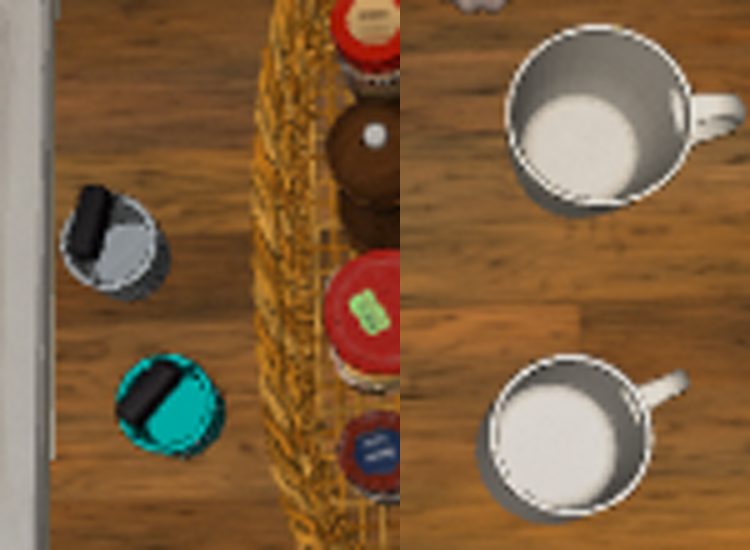

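View pics/c2.png

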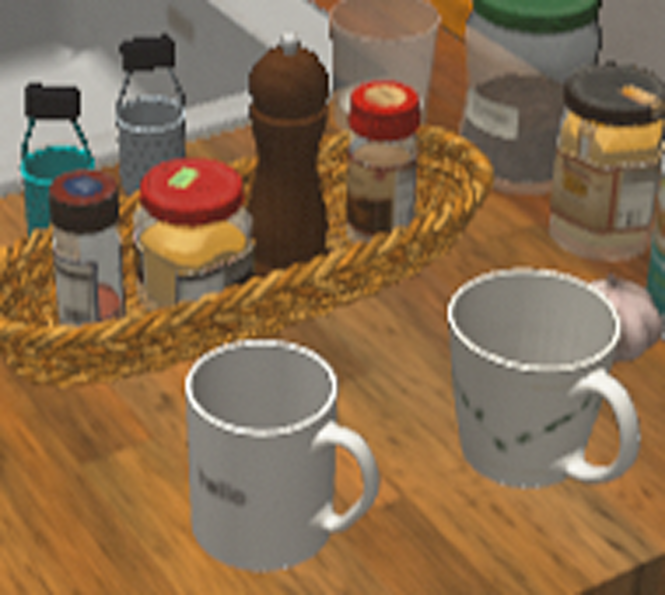

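The crops confirm the target mug: the near one ("hello", straight walls) has its rim centre at top ≈(389,237). The far mug is tapered with leaf marks. The steel infuser's grip is at top ≈(248,194) and side ≈(282,155). Next I'll fit box and rim models to both views.

```bash
cat > fit.py <<'E'
from h import *
from scipy.optimize import minimize
def boxpts(x,y,yaw,z0,z1,L=36,W=14):
    c,s=np.cos(yaw),np.sin(yaw)
    return [(x+a*c-b*s,y+a*s+b*c,z) for a in(-L/2,L/2) for b in(-W/2,W/2) for z in(z0,z1)]
def cov(d,P,roi,k=8):
    x0,y0,x1,y1=roi; q=np.array([(proj(d,p)+.5-[x0,y0])*k*16 for p in P])
    m=np.zeros(((y1-y0)*k,(x1-x0)*k),np.uint8); h=cv2.convexHull(q.astype(np.float32)).astype(np.int32)
    cv2.fillConvexPoly(m,h,255,shift=4); return cv2.resize(m,(x1-x0,y1-y0),interpolation=cv2.INTER_AREA)/255.
def dark(d,roi,bg=110,fg=25):
    x0,y0,x1,y1=roi; g=d['color'][y0:y1,x0:x1].max(2).astype(float); return np.clip((bg-g)/(bg-fg),0,1)
def fitbox(ds,x0,z0,z1):
    # ds: list of (cam, roi)
    def cost(p): return sum(((cov(d,boxpts(*p[:2],p[2]/20,z0,z1),r)-dark(d,r))**2).sum() for d,r in ds)
    best=min((minimize(cost,[x0[0],x0[1],20*y],method='Nelder-Mead',options=dict(initial_simplex=[[x0[0]+a,x0[1]+b,20*y+c] for a,b,c in((-3,-3,-3),(6,0,0),(0,6,0),(0,0,6))])) for y in np.arange(-1.4,1.7,.5)),key=lambda r:r.fun)
    return best.x[:2].round(1),np.degrees(best.x[2]/20).round(1),round(best.fun,2)
E
python3 - <<'E'
from fit import *
import pickle
s=pickle.load(open('side.pkl','rb'));t=pickle.load(open('top.pkl','rb'))
for n,d,g,r,m in(('top',t,(248,194),(251.3,198.1),(388.8,236.8)),('side',s,(281.8,154.4),(282.6,174.6),(314.1,250.4))):
    print(n,'grip',atz(d,*g,105).round(1),'rim',atz(d,*r,58).round(1),'mouth',atz(d,*m,97).round(1))
rt=(242,184,255,204); rs=(272,148,292,162)
x0=atz(t,248,194,105)[:2]
for c in([(t,rt)],[(s,rs)],[(t,rt),(s,rs)]): print(fitbox(c,x0,94,116))
# extra tops of obstacles
for n,p,z in(('mill',(307,177),175),('turq',(262,229),116),('trayleft',(282,200),56),('tapered',(394,174),95)): print(n,atz(t,*p,z).round(0))
print(dark(s,rs).round(1))
E
```

```text
top grip [576.9 147.7 105. ] rim [575.5 148.7  58. ] mouth [ 463.6 -190.    97. ]
side grip [577.4 148.6 105. ] rim [571.3 136.6  58. ] mouth [ 462.5 -195.4   97. ]
(array([575.5, 148.6]), np.float64(-18.2), np.float64(10.03))
(array([577. , 148.3]), np.float64(-26.5), np.float64(29.62))
(array([576.6, 148. ]), np.float64(-24.0), np.float64(44.36))
mill [598.  -1. 175.]
turq [489. 111. 116.]
trayleft [569.  71.  56.]
tapered [ 618. -212.   95.]
[[0.  0.  0.  0.  0.  0.  0.  0.  0.  0.  0.  0.  0.  0.  0.  0.  0.  0.
  0.1 0.1]
 [0.  0.  0.  0.  0.  0.  0.  0.  0.  0.  0.  0.  0.  0.  0.2 0.2 0.  0.
  0.  0. ]
 [0.  0.  0.  0.  0.  0.  0.2 0.2 0.2 0.2 0.2 0.2 0.1 0.1 0.8 0.9 0.2 0.
  0.  0. ]
 [0.  0.  0.  0.2 0.2 0.2 0.8 0.8 0.8 0.8 0.8 0.8 0.8 0.8 0.8 0.8 0.8 0.2
  0.  0. ]
 [0.  0.  0.2 0.7 0.8 0.8 0.8 0.8 0.8 0.8 0.8 0.8 0.8 0.8 0.8 0.8 0.8 1.
  0.  0. ]
 [0.  0.  0.8 0.8 0.8 0.8 0.8 0.8 0.8 0.8 0.8 0.8 0.8 0.8 0.8 0.8 0.8 0.9
  0.  0. ]
 [0.  0.  0.8 0.9 0.8 0.8 0.8 0.8 0.8 0.8 0.8 0.8 0.8 0.8 0.8 0.8 0.8 0.9
  0.  0. ]
 [0.  0.  0.2 0.8 0.8 0.9 0.8 0.8 0.8 0.8 0.8 0.8 0.8 0.8 0.8 0.8 0.9 0.9
  0.  0. ]
 [0.  0.  0.  0.7 0.8 0.8 0.8 0.8 0.8 0.8 0.8 0.8 0.8 0.8 0.8 0.8 0.8 1.
  0.  0. ]
 [0.  0.  0.  0.7 0.9 0.8 0.8 0.8 0.8 0.8 0.8 0.8 0.8 0.8 0.9 0.8 0.9 0.9
  0.  0. ]
 [0.  0.  0.  0.7 0.8 0.8 0.8 0.8 0.8 0.8 0.9 0.9 0.9 0.8 0.9 0.9 0.9 1.
  0.  0. ]
 [0.  0.  0.  0.7 0.9 0.8 0.9 0.9 0.9 0.9 0.9 0.9 0.2 0.2 0.2 0.2 0.5 0.2
  0.  0. ]
 [0.  0.  0.  0.  0.5 0.8 0.3 0.2 0.2 0.2 0.2 0.2 0.  0.  0.  0.  0.1 0.1
  0.  0. ]
 [0.  0.  0.  0.  0.2 0.2 0.  0.  0.  0.  0.  0.  0.  0.  0.  0.  0.  0.3
  0.  0. ]]
```

The grip fits at (576.5, 148, 105), with yaw about -18° to -24°. The tool's current closing axis is at 71.7°, about 18° off world y, so it already matches. I'll move above the grip at the current height.

Emit:
send_rows --targets '[0.06, -0.0334, -0.0185, 0, 0, 0, 0, 0.06, -0.0334, -0.0185, 0, 0, 0, 0, 0.06, -0.0334, -0.0185, 0, 0, 0, 0, 0.06, -0.0334, -0.0185, 0, 0, 0, 0, 0.06, -0.0334, -0.0185, 0, 0, 0, 0]' --grip_force 40

```text
t: 0.6
eef_pos: [318.2, 428.1, 230.9]
ee_rot: [0.159, 0.987, -0.0, -0.0]
wrist_force: [0.9, 0.4, -0.2]
grip_width: 0.704
grasp_force: 0.0
```

Emit:
send_rows --targets '[0.06, -0.0334, -0.0185, 0, 0, 0, 0, 0.06, -0.0334, -0.0185, 0, 0, 0, 0, 0.06, -0.0334, -0.0185, 0, 0, 0, 0, 0.06, -0.0334, -0.0185, 0, 0, 0, 0, 0.06, -0.0334, -0.0185, 0, 0, 0, 0]'

```text
t: 1.1
eef_pos: [447.8, 288.0, 231.0]
ee_rot: [0.159, 0.987, -0.0, -0.0]
wrist_force: [0.8, 0.7, -0.1]
grip_width: 0.699
grasp_force: 0.0
```

Emit:
send_rows --targets '[0.06, -0.0334, -0.0185, 0, 0, 0, 0, 0.06, -0.0334, -0.0185, 0, 0, 0, 0, 0.06, -0.0334, -0.0185, 0, 0, 0, 0, 0.06, -0.0334, -0.0185, 0, 0, 0, 0, 0.06, -0.0334, -0.0185, 0, 0, 0, 0]'

```text
t: 1.6
eef_pos: [577.4, 147.8, 230.9]
ee_rot: [0.159, 0.987, -0.0, -0.0]
wrist_force: [0.5, 1.0, -0.2]
grip_width: 0.702
grasp_force: 0.0
```

Now descend from z 231 to about 120 and look before the final part.

Emit:
send_rows --targets '[0.06, 0, 0, 0.03, 0, 0, 0, 0.06, 0, 0, 0.03, 0, 0, 0, 0.06, 0, 0, 0.03, 0, 0, 0, 0.06, 0, 0, 0.015, 0, 0, 0]'

```text
t: 2.0
eef_pos: [574.8, 148.6, 123.2]
ee_rot: [0.159, 0.987, -0.001, -0.002]
wrist_force: [-0.3, 0.4, 0.2]
grip_width: 0.702
grasp_force: 0.0
```

```bash
python3 - <<'E'
from h import *
s=cam('side');t=cam('top')
print(ctrl.get_obs()['eef_pos'])
a=cv2.resize(t['color'][150:240,215:305],(400,400),interpolation=cv2.INTER_CUBIC)
b=cv2.resize(s['color'][100:200,230:330],(400,400),interpolation=cv2.INTER_CUBIC)
cv2.imwrite('pics/d1.png',np.hstack([a,b])[:,:,::-1])
E
```

```text
[574.36888307 148.75856891 123.38758542]
```

View pics/d1.png

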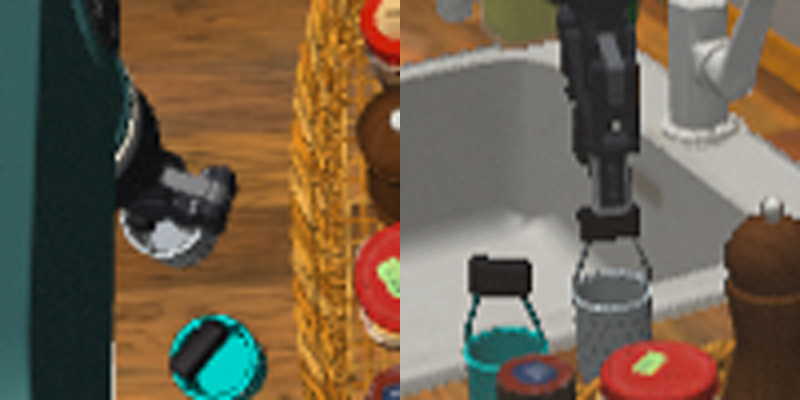

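The picture shows the fingers over the steel infuser's grip: the near finger is centred on the block at right crop ≈(610,215). I'll descend the remaining 37 mm.

Emit:
send_rows --targets '[0.06, -0.001, 0, 0.015, 0, 0, 0, 0.06, -0.001, 0, 0.015, 0, 0, 0, 0.06, 0, 0, 0.007, 0, 0, 0, 0.06, 0, 0, 0, 0, 0, 0]'

```text
t: 2.5
eef_pos: [578.3, 148.5, 89.1]
ee_rot: [0.159, 0.987, -0.0, -0.001]
wrist_force: [-0.9, -0.3, 0.5]
grip_width: 0.705
grasp_force: 0.0
```

Emit:
send_rows --targets '[0.03, 0.001, 0, 0.003, 0, 0, 0, 0.02, 0, 0, 0, 0, 0, 0, 0.0, 0, 0, 0, 0, 0, 0, 0.0, 0, 0, 0, 0, 0, 0, 0.0, 0, 0, 0, 0, 0, 0]' --grip_force 40

```text
t: 3.0
eef_pos: [578.1, 149.0, 86.9]
ee_rot: [0.159, 0.987, 0.0, 0.0]
wrist_force: [-1.1, 1.4, 3.2]
grip_width: 0.152
grasp_force: 42.9
```

Emit:
send_rows --targets '[0.0, 0, 0, 0, 0, 0, 0, 0.0, 0, 0, 0, 0, 0, 0, 0.0, 0, 0, 0, 0, 0, 0]'

```text
t: 3.3
eef_pos: [578.1, 149.0, 86.8]
ee_rot: [0.159, 0.987, 0.0, 0.0]
wrist_force: [-1.4, 0.5, 5.7]
grip_width: 0.156
grasp_force: 43.2
```

The grasp reads 13.3 mm, matching the 14 mm block. Lifting gently, high enough to clear the mill.

Emit:
send_rows --targets '[0.0, 0, 0, -0.006, 0, 0, 0, 0.0, 0, 0, -0.012, 0, 0, 0, 0.0, 0, 0, -0.02, 0, 0, 0, 0.0, 0, 0, -0.025, 0, 0, 0, 0.0, 0, 0, -0.025, 0, 0, 0]'

```text
t: 3.8
eef_pos: [577.5, 148.8, 175.6]
ee_rot: [0.159, 0.987, -0.0, -0.0]
wrist_force: [-0.1, -0.2, -0.8]
grip_width: 0.154
grasp_force: 42.3
```

Emit:
send_rows --targets '[0.0, 0, 0, -0.03, 0, 0, 0, 0.0, 0, 0, -0.03, 0, 0, 0, 0.0, 0, 0, -0.03, 0, 0, 0, 0.0, 0, 0, -0.03, 0, 0, 0, 0.0, 0, 0, -0.015, 0, 0, 0]'

```text
t: 4.3
eef_pos: [578.7, 149.0, 313.2]
ee_rot: [0.159, 0.987, 0.001, 0.002]
wrist_force: [-0.4, 0.5, -1.5]
grip_width: 0.153
grasp_force: 42.4
```

```bash
python3 - <<'E'
from h import *
from scipy.spatial.transform import Rotation as Ro
s=cam('side');t=cam('top'); o=ctrl.get_obs(); print(o['eef_pos'],o['grip_width'],o['grasp_force'],o['wrist_force'])
M=Ro.from_quat(o['ee_rot']).as_matrix(); print('delta tool',(M.T@(np.array([463,-192.5,o['eef_pos'][2]])-o['eef_pos'])).round(1))
b=cv2.resize(s['color'][20:180,200:360],(600,600),interpolation=cv2.INTER_CUBIC); cv2.imwrite('pics/e1.png',b[:,:,::-1])
# mug rim fit: bright rim edges in stored empty-scene images
import pickle
from scipy.optimize import least_squares
th=np.linspace(0,2*np.pi,200,endpoint=False)
for n,x0 in(('top',(463.6,-190)),('side',(462.5,-195.4))):
    d=pickle.load(open(n+'.pkl','rb')); g=cv2.GaussianBlur(d['color'].min(2).astype(np.float32),(0,0),.6)
    def sc(p):
        P=np.array([proj(d,(p[0]+36.5*np.cos(a),p[1]+36.5*np.sin(a),97)) for a in th],np.float32)
        return -cv2.remap(g,P[:,0],P[:,1],cv2.INTER_LINEAR).mean()
    G=[(sc((x0[0]+i,x0[1]+j)),x0[0]+i,x0[1]+j) for i in np.arange(-8,8.1,.5) for j in np.arange(-8,8.1,.5)]
    print(n,min(G))
E
```

```text
[579.2384391  149.03819946 312.81410057] 0.15812677589706672 42.441449761390686 [ 0.03690683  0.02051899 -1.44329766]
delta tool [   3.3 -360.8   -0.9]
top (np.float32(-153.2298), np.float64(464.6), np.float64(-190.5))
side (np.float32(-179.92192), np.float64(463.5), np.float64(-193.9))
```

View pics/e1.png

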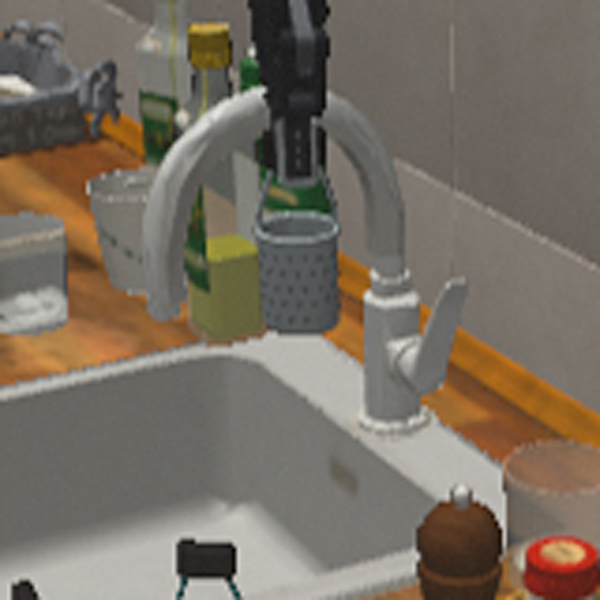

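The infuser hangs upright in the gripper, clear of everything, with its basket at crop ≈(298,275). The mug mouth is at about (464, -192). I'll carry it across at this height.

Emit:
send_rows --targets '[0.0, 0, -0.015, 0, 0, 0, 0, 0.0, 0, -0.03, 0, 0, 0, 0, 0.0, 0, -0.04, 0, 0, 0, 0, 0.0, 0, -0.04, 0, 0, 0, 0, 0.0, 0, -0.04, 0, 0, 0, 0]'

```text
t: 4.9
eef_pos: [523.8, -9.5, 307.6]
ee_rot: [0.159, 0.987, -0.0, -0.002]
wrist_force: [0.9, -1.1, -2.0]
grip_width: 0.159
grasp_force: 42.3
```

Emit:
send_rows --targets '[0.0, 0, -0.04, 0, 0, 0, 0, 0.0, 0, -0.04, 0, 0, 0, 0, 0.0, 0, -0.04, 0, 0, 0, 0, 0.0, 0, -0.04, 0, 0, 0, 0, 0.0, 0, -0.024, 0, 0, 0, 0]'

```text
t: 5.4
eef_pos: [465.6, -184.9, 307.8]
ee_rot: [0.16, 0.987, -0.0, -0.002]
wrist_force: [0.5, 0.8, -0.6]
grip_width: 0.151
grasp_force: 42.3
```

Emit:
send_rows --targets '[0.0, 0, -0.01, 0, 0, 0, 0, 0.0, 0, 0, 0.02, 0, 0, 0, 0.0, 0, 0, 0.02, 0, 0, 0, 0.0, 0, 0, 0.015, 0, 0, 0, 0.0, 0, 0, 0, 0, 0, 0]'

```text
t: 5.9
eef_pos: [462.9, -190.4, 251.4]
ee_rot: [0.159, 0.987, 0.001, -0.003]
wrist_force: [-0.6, 0.1, -1.1]
grip_width: 0.157
grasp_force: 42.3
```

```bash
python3 - <<'E'
from h import *
import pickle
s=cam('side');t=cam('top'); o=ctrl.get_obs(); print(o['eef_pos'],o['ee_rot'],o['wrist_force'])
pickle.dump((s,t,o),open('f.pkl','wb'))
a=cv2.resize(t['color'][170:270,340:440],(400,400),interpolation=cv2.INTER_CUBIC)
b=cv2.resize(s['color'][160:310,265:365],(400,600),interpolation=cv2.INTER_CUBIC)
cv2.imwrite('pics/f1.png',np.hstack([np.vstack([a,np.zeros((200,400,3),np.uint8)]),b])[:,:,::-1])
E
```

```text
[ 464.73783909 -191.40052572  253.8778191 ] [ 1.58524741e-01  9.87354579e-01  3.52392307e-04 -8.46584939e-04] [ 0.09975902 -0.2716291  -0.56558324]
```

View pics/f1.png

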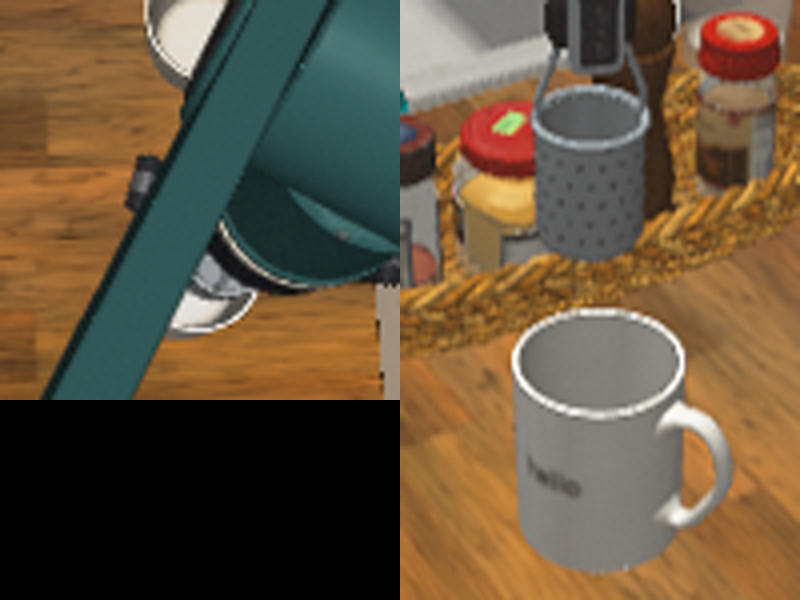

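```bash
python3 - <<'E'
from h import *
import pickle
from scipy.optimize import least_squares
s,t,o=pickle.load(open('f.pkl','rb')); e=o['eef_pos']
T=lambda u,v:(265+(u-400+.5)/4-.5,160+(v+.5)/4-.5)
zb=e[2]-86.8
th=np.linspace(0,2*np.pi,120)
def ring(x,y,z,r): return np.array([proj(s,(x+r*np.cos(a),y+r*np.sin(a),z)) for a in th])
def ext(P): return P[:,0].min(),P[:,0].max(),P[:,1].min(),P[:,1].max()
# observed: rim left/right/top/bottom ; base bottom
L,tp=T(531,84);R,bt=T(650,152); 
_,bb=T(590,258); ml,mt=T(512,308); mr,mb=T(686,417)
obs=np.array([L,R,tp,bt,bb]); 
def f(p,z=None):
    a=ext(ring(p[0],p[1],p[2]+57,25)); b=ext(ring(p[0],p[1],p[2],23)); return np.array([*a,b[3]])-obs
r=least_squares(f,[464,-192,zb]); print('infuser free',r.x.round(1),r.fun.round(2),'zb exp',zb)
r=least_squares(lambda p:f([*p,zb]),[464,-192]); print('infuser zfix',r.x.round(1),r.fun.round(2))
r=least_squares(lambda p:np.array(ext(ring(p[0],p[1],97,38)))-[ml,mr,mt,mb],[464,-192]); print('mug',r.x.round(1),r.fun.round(2)); print('tcp',e)
E
```

```text
infuser free [ 468.3 -180.5  158.7] [-0.02  0.02  0.63 -0.91  0.32] zb exp 167.07781909986164
infuser zfix [ 461.7 -191.8] [-0.3   0.3   0.25 -1.01  0.73]
mug [ 463.7 -194.2] [ 0.42 -0.42  0.45 -0.35]
tcp [ 464.73783909 -191.40052572  253.8778191 ]
```

The side view puts the infuser about 2 mm short in x and 1 mm off in y. I'll correct that and lower most of the way.

Emit:
send_rows --targets '[0.0, -0.002, -0.001, 0.01, 0, 0, 0, 0.0, 0, 0, 0.015, 0, 0, 0, 0.0, 0, 0, 0.013, 0, 0, 0, 0.0, 0, 0, 0.008, 0, 0, 0, 0.0, 0, 0, 0, 0, 0, 0]'

```text
t: 6.5
eef_pos: [466.4, -193.3, 207.4]
ee_rot: [0.159, 0.987, 0.0, -0.001]
wrist_force: [0.7, -0.7, -0.8]
grip_width: 0.16
grasp_force: 42.4
```

Emit:
send_rows --targets '[0.0, 0, 0, 0.004, 0, 0, 0, 0.0, 0, 0, 0, 0, 0, 0, 0.0, 0, 0, 0, 0, 0, 0]'

```text
t: 6.8
eef_pos: [467.1, -193.8, 204.7]
ee_rot: [0.159, 0.987, -0.0, 0.0]
wrist_force: [-0.7, 0.5, -0.9]
grip_width: 0.156
grasp_force: 42.4
```

```bash
python3 - <<'E'
from h import *
import pickle
s=cam('side');t=cam('top'); o=ctrl.get_obs(); print(o['eef_pos'],o['ee_rot'],o['wrist_force'])
pickle.dump((s,t,o),open('g.pkl','wb'))
b=cv2.resize(s['color'][200:300,265:365],(600,600),interpolation=cv2.INTER_CUBIC)
cv2.imwrite('pics/g1.png',b[:,:,::-1])
E
```

```text
[ 467.14196498 -193.77398828  204.75955163] [ 1.58697431e-01  9.87327157e-01 -2.26015276e-04  3.99017753e-04] [ 0.33121094 -0.38953157 -1.40926618]
```

View pics/g1.png

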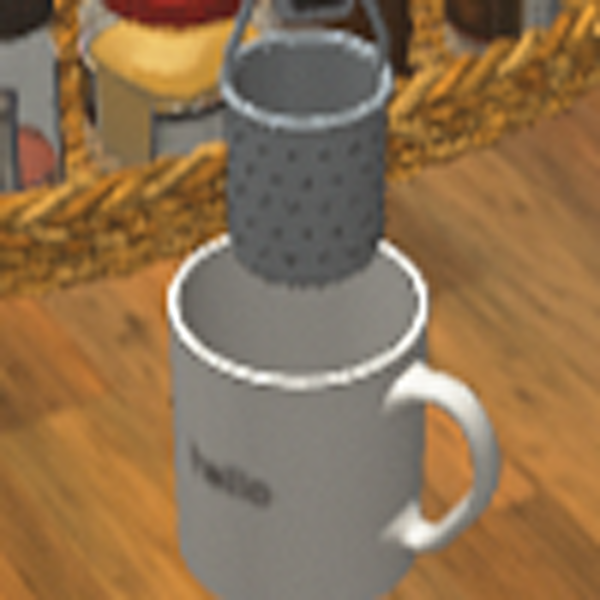

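The infuser hangs over the mug. Its basket rim spans crop x 222–391 and its base reaches row 285. The mug rim spans x 168–428, rows 232–386. Refitting.

```bash
python3 - <<'E'
from h import *
import pickle
from scipy.optimize import least_squares
s,t,o=pickle.load(open('g.pkl','rb')); e=o['eef_pos']; zb=e[2]-86.8
T=lambda u,v:(265+(u+.5)/6-.5,200+(v+.5)/6-.5)
th=np.linspace(0,2*np.pi,120)
def ring(x,y,z,r): return np.array([proj(s,(x+r*np.cos(a),y+r*np.sin(a),z)) for a in th])
def ext(P): return P[:,0].min(),P[:,0].max(),P[:,1].min(),P[:,1].max()
L,tp=T(221,30);R,bt=T(392,130);_,bb=T(300,286);ml,mt=T(168,230);mr,mb=T(428,387); l2,_=T(229,0); r2,_=T(383,0)
obs=np.array([L,R,tp,bt,bb])
f=lambda p:np.array([*ext(ring(p[0],p[1],zb+57,25)),ext(ring(p[0],p[1],zb,23))[3]])-obs
r=least_squares(f,[464,-192]);print('inf',r.x.round(1),r.fun.round(2),zb)
r=least_squares(lambda p:np.array(ext(ring(p[0],p[1],97,38)))-[ml,mr,mt,mb],[464,-192]); print('mug',r.x.round(1),r.fun.round(2))
# far-field check of bystanders: image change between start and now
s0=pickle.load(open('side.pkl','rb'))
for n,(x0,y0,x1,y1) in dict(tapered=(365,212,425,280),jars=(250,185,312,205),turq=(245,163,268,205),purple=(198,172,224,228),mughandle=(296,265,350,302)).items():
    print(n,np.abs(s['color'][y0:y1,x0:x1].astype(int)-s0['color'][y0:y1,x0:x1]).mean().round(1))
E
```

```text
inf [ 467.4 -192.9] [-0.42  0.42  0.03 -0.25  0.18] 117.95955163347806
mug [ 462.5 -195.9] [ 0.3  -0.3  -0.19  0.2 ]
tapered 3.8
jars 8.9
turq 3.4
purple 3.7
mughandle 3.8
```

Averaging both cameras, the correction is about (-2.7, 0) mm, plus 6 mm down to leave 15 mm over the rim. I'll make it and then check with the top view.

Emit:
send_rows --targets '[0.0, 0.0015, 0, 0.003, 0, 0, 0, 0.0, 0.0012, 0, 0.003, 0, 0, 0, 0.0, 0, 0, 0, 0, 0, 0, 0.0, 0, 0, 0, 0, 0, 0, 0.0, 0, 0, 0, 0, 0, 0]'

```text
t: 7.4
eef_pos: [464.3, -192.8, 198.3]
ee_rot: [0.159, 0.987, -0.0, 0.0]
wrist_force: [-0.3, -1.0, -2.4]
grip_width: 0.152
grasp_force: 42.4
```

```bash
python3 - <<'E'
from h import *
s=cam('side');t=cam('top'); o=ctrl.get_obs(); e=o['eef_pos'];print(e,o['wrist_force'],o['dq'].round(3),o['t'])
th=np.linspace(0,2*np.pi,200)
out=[]
for d,(x0,y0,x1,y1) in((t,(360,210,420,270)),(s,(280,195,350,265))):
    k=400//(x1-x0) if 0 else 6; im=cv2.resize(d['color'][y0:y1,x0:x1],(390,390),interpolation=cv2.INTER_CUBIC).copy(); k=390/(x1-x0)
    def ring(x,y,z,r,c):
        P=np.array([(proj(d,(x+r*np.cos(a),y+r*np.sin(a),z))+.5-[x0,y0])*k for a in th]); cv2.polylines(im,[P.astype(np.int32)],True,c,1)
    ring(464,-192.5,97,38,(255,0,0)); ix,iy=e[0]-.8,e[1]
    zb=e[2]-86.8; ring(ix,iy,zb,23,(0,255,0)); ring(ix,iy,zb+57,25,(255,255,0)); out.append(im)
cv2.imwrite('pics/h1.png',np.hstack(out)[:,:,::-1])
E
```

```text
[ 464.39577533 -192.85184213  198.41589767] [-0.04169541 -0.92771834 -0.67718397] [ 0.001 -0.    -0.001 -0.001  0.001  0.001] 7.5
```

View pics/h1.png

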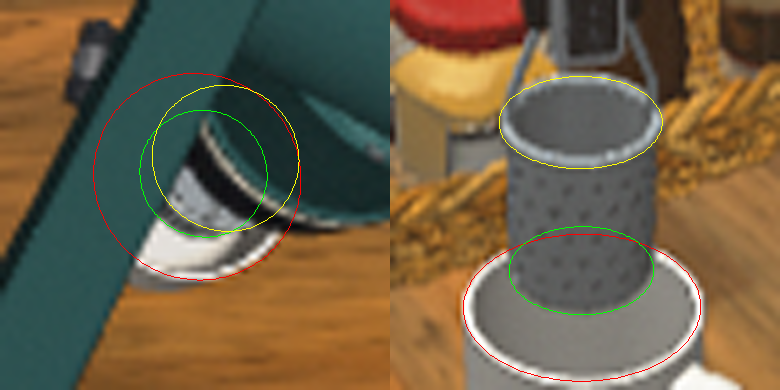

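The overlay shows both predicted rings for the infuser and the mug rim matching the images within about 1–2 mm. The base is about 14.6 mm above the rim, upright and still. Handing in.

```bash
python3 -c "
from workcell import ctrl; print(ctrl.job_done())"
```

```text
the job is handed in; nothing more can be done
None
```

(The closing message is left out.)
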